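# Tip the tool case flat and close the cabinet door over it

## Robot

A 6-joint arm with a two-finger parallel gripper is mounted at the origin on the work surface. World frame = base frame: x ahead of the robot, y to its left, z up, the work surface at z = 0. Lengths are in mm, angles in rad, forces in N, time in s.
With the tool pointing down it reaches from about 275 to 750 mm from the base axis. Payload 10.2 kg.
Tool frame: the origin (TCP) lies between the finger pads; the fingertips stand 22 mm ahead of it and the grasp point (between the pads) lies 3 mm ahead of it (ctrl.nose_length is the distance from the TCP to the fingertips, in mm); y points along the fingers, z is the direction in which the jaws open and shut, and the axes are right-handed (so a half turn about y gives the same grasp; the last joint's range is limited). The gripper opens to 85 mm and grips with 20 to 120 N. Pads are 22 mm wide; open, the fingers measure 114 mm over their backs; the gripper's body (76 mm by 85 mm) begins 54 mm behind the grasp point. The pads swing forward as they close: fully open they stand 13 mm farther back than shut.
Start: joints at [1.063, 0.313, 1.498, -0, 1.331, -0.223], TCP at [147.52, 503.854, 253.294] pointing down, gripper open.
Joint ranges: [-2.94, 2.94], [-0.97, 2.17], [0.19, 2.56], [-1.23, 4.37], [0.02, 3.11], [-2.88, 2.88]. Speed limits (rad/s): [2.39, 2.39, 3.01, 3.14, 3.14, 3.14].

## Interface

Orientations are given as a unit quaternion [w, x, y, z].
In Python, from rig import ctrl, eyes, models gives the robot as it stands.
- The arm moves only by the shell command python3 -m crank 'ROWS' [FORCE]. ROWS is JSON, a list of rows, each an object with "dp": the shift along the tool's x, y, z in mm, a list of three; "roll": the turn about the tool's y in rad; "gripper": the closure in counts, from 0 (fully open) to 255 (shut). A call has 1 to 10 rows; each row is the pose to reach, as a shift and turn from the pose commanded when the call began, along the tool's axes at that moment; what a row does not reach only later rows make up. A row lasts 1/12 s, in which the tool goes at most 41.7 mm and 7.16 degrees, less where a joint would pass 70% of its speed; a pose out of reach is approached as far as the arm can. A call with a gripper value outside its range is refused whole. The fingers move at their own pace and stop on an object; FORCE is the grip in N (left out, the last holds). Time passes only in rows, so rows that repeat a pose let the fingers close. It gives the time, the measured TCP pose, the force and the opening at its end, in the units of the state.
- ctrl.sense(): the state, without advancing time (a new reading comes with each control period).
- eyes.capture(name): name is "scene" or "side" or "wrist"; returns a dict with "color" (400x640x3 uint8, red, green, blue), "fx", "fy", "cx", "cy" (pixels), "R" (3x3) and "t" (3): a world point X has camera coordinates R X + t. Camera axes: x right, y down, z forward; pixel columns grow to the right and rows downward; lengths in mm; the calibration is good to about 2 mm. The wrist camera is an equidistant fisheye: a pixel r from the principal point sees the ray r / f radians off the axis. A picture is of the moment at which its call begins. There is no depth.
- ctrl.finish_job(): hands the job in, once; it reports no verdict.
Trained networks look in a picture, given as the dict that the camera call returned (one of the last four; its "shot" number tells which), for a name from the list of things; names that differ only in an ending like _2 or _b are one class to them, and where a whole thing is asked for, a point or a joint stands for the part that bears it (a point fixed in the world has none). Each returns a list of dicts, best first, with "confidence" (0 to 1); they miss things now and then, are a little off and sometimes report something else, mostly with a low value. They report only what shows in the picture. A call takes as long as a camera call. They do not tell look-alikes from the thing itself.
- models.spot_in(picture, label): "extent" ([centre column, centre row, width, height] in pixels, round what is visible of it).
- models.spot_point(picture, label): "centre" ([column, row] in pixels: a listed point, or the origin of a listed thing).
The state is a dict: "time_s": time; "joints": joint angles; "dq": joint speeds; "tau": joint torques, N m; "eef_pos": TCP position; "ee_rot": TCP orientation; "force": force on the tool from outside, world axes, zero at the start; "wrist_torque": the same for the moment, N m; "grip_width": opening from 0.0 (shut) to 1.0 (fully open).
Only numpy, scipy, OpenCV 4.12 (cv2) and the standard library are available. Lean on these libraries where they do the work, as an engineer would, in place of code of your own. Each camera call takes 0.05 s, during which the arm holds its last target. There are 200 camera calls.

## Task

A small tool case stands on edge in the way of the white cabinet's open door. Without gripping or lifting anything, tip that case over where it stands with your fingertips so that it lies flat on the bench, low enough to pass under the door, then push the door fully shut without slamming it. Do not let the door strike the case or shove the case away along the bench, and leave the second case standing and everything else where it is.

Things in the scene. Friction and masses are not known exactly. Their poses are not given: they have to be found in the camera images.
- case_center (a point): centre of the grey plastic tool case in the door's path: 32 mm thick (x axis), 100 wide (y), 95 high (z, up while it stands), 0.2 to 0.42 kg. It stands on its 32 x 100 mm edge, a large face towards the cabinet, this centre 150 to 190 mm from the cabinet's front; the bench between is clear for it to fall on, the spanner lies close on its other side. Lying flat, x is vertical and its top 32 mm up
- other_case_center (a point): centre of the second, identical tool case, standing farther from the cabinet, out of the door's reach; it is to be left standing
- hinge (a point): point of the cabinet on the door's upright hinge axis, half-way up the door (165 mm above the bench). The white cabinet is fixed, 280 mm wide, 200 mm deep, its box from 55 to 275 mm above the bench, on a plinth set back 45 mm from the front. Axes are the cabinet's: x points into the cabinet (the front faces -x), y runs along the front from the hinge towards the door's free edge when it is shut, z up
- door (a joint): opening angle of the door in rad: 0 fully shut, about 1.5 straight out from the front, at most 1.9. The door is a flat white panel 280 mm wide from hinge axis to free edge and 16 mm thick, from 55 to 275 mm above the bench, with no latch or spring. Seen from above it turns counter-clockwise as it opens; its hinge has light friction (about 0.5 N at the free edge moves it) and it stays where it is left. Its inner face lies on the hinge axis, its outer face 16 mm farther out
- door_edge (a point): top corner of the door's outer face at the free edge (280 mm from the hinge axis, 275 mm above the bench). Axes turn with the door: y points from the hinge to the free edge, -x points out of the outer face, the face to push to shut it
- spanner: steel spanner 160 mm long, about 10 mm high, lying on the bench in front of the case, low enough to pass under the door; bystander; origin on its underside
- pads: pair of brake pads 45 x 40 mm, 11 mm high, lying near the hinge under the door's path; bystander; origin at the centre of its underside
- lube: capped clear lube bottle, 42 mm across, 130 mm high, standing just out of the door's reach; bystander; origin at the centre of its underside
- hanger_tool: red plastic derailleur hanger tool, about 175 mm long with a 60 mm crossbar, 12 mm high, lying; bystander; origin on its underside
- tub: white screw-lid tub, 66 mm across, 55 mm high, standing; bystander; origin at the centre of its underside
- tyre_lever: black tyre lever 120 mm long, 7 mm high, lying; bystander; origin on its underside
Things that resemble listed ones, but are neither listed nor needed, are in the scene too. Leave any blue, pink or yellow look-alike of the part that bears other_case_center alone.

How it is judged:
By the outcome, as a careful person would: the job done as asked, in the order asked, and still so for the second after the job is handed in, with the robot touching nothing.
It also fails if it takes over 54 s, if anything falls off the work surface, if the arm or the gripper's body presses on something with over 40 N, if the wrist force passes 120 N, or if a joint passes its speed limit or range.

## Working session

There is one attempt and no reset: what is moved stays moved. The work goes in short steps, Python scripts to look and compute and a shell command to move; the robot and the scene stay as the last step left them, time stands still between calls to the robot, and variables do not carry over. Pictures are saved under pics/ and viewed, about 8 in all and at most 12, crops included, and the job is handed in when it is done.

```bash
ls; mkdir -p pics; cat > h.py <<'E'
import numpy as np, cv2
from rig import ctrl, eyes, models
def ray(p,uv):
    R=np.array(p['R']);t=np.array(p['t']);d=np.array([(uv[0]-p['cx'])/p['fx'],(uv[1]-p['cy'])/p['fy'],1.])
    return -R.T@t, R.T@d
def onz(p,uv,z):
    o,d=ray(p,uv); return o+d*(z-o[2])/d[2]
def tri(ps,uvs):
    A=np.zeros((3,3));b=np.zeros(3)
    for p,uv in zip(ps,uvs):
        o,d=ray(p,uv);d/=np.linalg.norm(d);M=np.eye(3)-np.outer(d,d);A+=M;b+=M@o
    return np.linalg.solve(A,b)
def proj(p,X):
    c=np.array(p['R'])@np.array(X,float)+np.array(p['t']);return [p['fx']*c[0]/c[2]+p['cx'],p['fy']*c[1]/c[2]+p['cy']]
def save(p,n,crop=None,s=1):
    im=p['color'][:,:,::-1]
    if crop: im=im[crop[1]:crop[3],crop[0]:crop[2]]
    cv2.imwrite('pics/'+n+'.png',cv2.resize(im,None,fx=s,fy=s,interpolation=cv2.INTER_CUBIC))
E
python3 - <<'E'
from h import *
np.set_printoptions(precision=1,suppress=True)
a=eyes.capture('scene');b=eyes.capture('side')
save(a,'a',s=1.25);save(b,'b',s=1.25)
for n in ['case_center','other_case_center','hinge','door_edge','spanner','pads','lube']:
    for p,k in((a,'scene'),(b,'side')):
        print(n,k,[(np.round(r['centre']),round(r['confidence'],2)) for r in models.spot_point(p,n)][:4])
s=ctrl.sense();print(s['ee_rot'],s['eef_pos'],ctrl.nose_length, -a['R'].T@a['t'], -b['R'].T@b['t'])
E
```

```text
pics
case_center scene [(array([332., 254.]), 0.78), (array([321., 309.]), 0.4)]
case_center side [(array([324., 179.]), 0.86)]
other_case_center scene [(array([313., 193.]), 0.93), (array([286., 174.]), 0.76), (array([331., 171.]), 0.76), (array([353., 200.]), 0.73)]
other_case_center side [(array([316., 307.]), 0.85), (array([250., 188.]), 0.67), (array([301., 255.]), 0.65), (array([237., 300.]), 0.59)]
hinge scene [(array([328., 292.]), 0.91), (array([321., 241.]), 0.73)]
hinge side [(array([356., 108.]), 0.68), (array([390., 322.]), 0.4)]
door_edge scene [(array([276., 195.]), 0.82)]
door_edge side [(array([382., 141.]), 0.88)]
spanner scene [(array([323., 244.]), 0.6)]
spanner side [(array([317., 220.]), 0.56), (array([358., 108.]), 0.29)]
pads scene [(array([318., 312.]), 0.44)]
pads side [(array([354., 159.]), 0.45)]
lube scene [(array([272., 240.]), 0.59)]
lube side [(array([367., 240.]), 0.98)]
[ 0.7 -0.7  0.1 -0.1] [147.5 503.9 253.3] 22.0 [1152.   965.1 1174.4] [ 444.8 -590.4  856.7]
```

View pics/a.png

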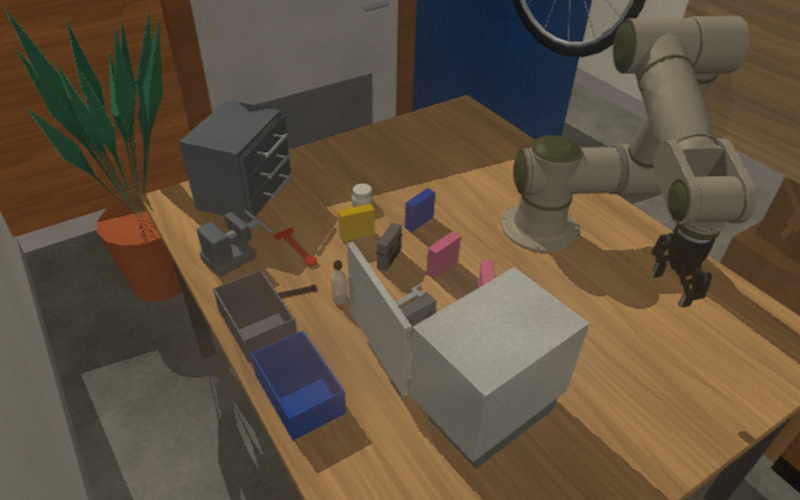

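View pics/b.png

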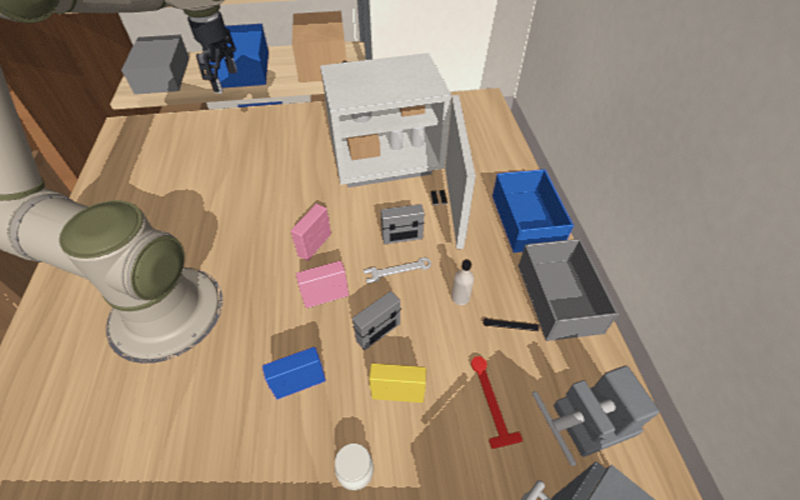

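```bash
python3 - <<'E'
from h import *
np.set_printoptions(precision=1,suppress=True)
a=eyes.capture('scene');b=eyes.capture('side')
P=[a,b]
for n,u,v in [('case',(332,254),(324,179)),('hinge',(328,292),(356,108)),('edge',(276,195),(382,141)),('spanner',(323,244),(317,220)),('pads',(318,312),(354,159)),('lube',(272,240),(367,240))]:
    X=tri(P,[u,v]);print(n,X,proj(a,X),proj(b,X))
for u in [(313,193),(286,174),(331,171),(353,200)]: 
  X=onz(a,u,47.5);print(u,X,proj(b,X))
for v in [(316,307),(250,188),(301,255),(237,300)]: print(v,onz(b,v,47.5))
E
```

```text
case [550.6 145.4  51. ] [np.float64(330.94710362095896), np.float64(254.28842982800373)] [np.float64(322.96290287237593), np.float64(178.63833077149775)]
hinge [683.2 328.3 159.5] [np.float64(329.4106072035616), np.float64(291.6425156612347)] [np.float64(357.1290122680251), np.float64(108.3596604213)]
edge [677.5  45.4 273.4] [np.float64(275.62327733861383), np.float64(195.0543096934448)] [np.float64(381.5716472043882), np.float64(140.89488154740147)]
spanner [515.7  44.7 -15.5] [np.float64(321.9169352453951), np.float64(244.27767116329716)] [np.float64(315.83298308307366), np.float64(219.60435928950253)]
pads [674.9 269.5  -3.1] [np.float64(318.38663601837897), np.float64(311.91578390824645)] [np.float64(354.3205565346076), np.float64(159.0950056333586)]
lube [649.3 -51.1  -7.2] [np.float64(271.96542952830987), np.float64(240.00424214520336)] [np.float64(366.9605453369905), np.float64(239.98950578613696)]
(313, 193) [ 442.6 -126.7   47.5] [np.float64(295.3383301632794), np.float64(262.2041338226122)]
(286, 174) [ 469.7 -267.1   47.5] [np.float64(312.55990180410134), np.float64(314.3531636679494)]
(331, 171) [ 320.3 -196.3   47.5] [np.float64(246.8201052581508), np.float64(293.6534537498304)]
(353, 200) [345.4 -24.1  47.5] [np.float64(255.90460031387389), np.float64(233.0010005457851)]
(316, 307) [ 479.7 -250.7   47.5]
(250, 188) [331.3 139.8  47.5]
(301, 255) [ 458.8 -107.7   47.5]
(237, 300) [ 297.3 -209.3   47.5]
```

Possible takes for the target in the side image (native px):

| Look-alike | Pixel |
|---|---|
| Grey case by the cabinet | (324,179) |
| Grey other case | (301,255) |
| Pink cases | (250,188), (258,228) |
| Blue case | (237,300) |
| Yellow case | (316,307) |

I choose the grey one at (324,179): it stands about 180 mm in front of the cabinet, beyond the spanner. I'll check it in a close crop, together with its yaw.

```bash
python3 - <<'E'
from h import *
a=eyes.capture('scene');b=eyes.capture('side')
A=a['color'][195:315,270:390,::-1];B=b['color'][120:240,275:395,::-1]
f=lambda i:cv2.resize(i,(480*5//6,480*5//6),interpolation=cv2.INTER_CUBIC)
# side crop twice as informative: both at 400 px (x3.333)
cv2.imwrite('pics/c.png',np.hstack([f(A),f(B)]))
E
```

```text
(no output)
```

View pics/c.png

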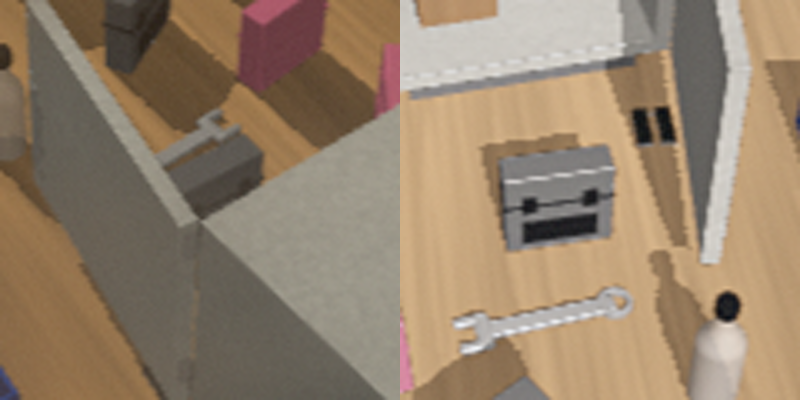

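The left half (scene) shows the case mostly behind the door. The right half (side) shows the grey case's front face, with corners at crop (503,182), (613,173), (509,249) and (611,239). The spanner runs from (455,330) to (630,300), with clear bench behind the case. This is the right case.

```bash
python3 - <<'E'
from h import *
np.set_printoptions(precision=1,suppress=True)
a=eyes.capture('scene');b=eyes.capture('side')
c=lambda x,y:(275+(x-400)/3.333,120+y/3.333)
for n,x,y,z in [('FTL',503,182,95),('FTR',613,173,95),('BTL',500,158,95),('BTR',612,148,95),('FBL',509,249,0),('FBR',611,239,0),('cabL',410,84,55),('cabR',655,52,55),('spL',460,345,5),('spLt',460,318,5),('spR',632,302,5),('doorbot',709,262,55),('pads',655,127,5)]:
    print(n,onz(b,c(x,y),z))
# cabinet top corners, side view px (view/1.25), scene view
for v in [(322,72),(337,103),(452,92),(432,55)]: print('side top',onz(b,(v[0]/1.25,v[1]/1.25),275))
for v in [(411,330),(515,269),(587,322),(486,390),(349,247)]: print('scene top',onz(a,(v[0]/1.25,v[1]/1.25),275))
s=ctrl.sense()
from scipy.spatial.transform import Rotation as Ro
q=s['ee_rot'];print(Ro.from_quat([q[1],q[2],q[3],q[0]]).as_matrix(), s['force'],s['grip_width'])
E
```

```text
FTL [498.2 127.3  95. ]
FTR [594.3 125.3  95. ]
BTL [498.7 156.5  95. ]
BTR [598.4 155.6  95. ]
FBL [501.3 131.3   0. ]
FBR [597.1 130.9   0. ]
cabL [424.9 308.   55. ]
cabR [671.3 322.7  55. ]
spL [447.   24.7   5. ]
spLt [449.4  53.8   5. ]
spR [602.7  51.3   5. ]
doorbot [666.6  47.7  55. ]
pads [664.3 267.3   5. ]
side top [391.6 465.4 275. ]
side top [422.1 326.6 275. ]
side top [688.7 335.8 275. ]
side top [672.8 510.7 275. ]
scene top [692.2 331.8 275. ]
scene top [410.5 306.6 275. ]
scene top [390.3 494.4 275. ]
scene top [657.2 514.8 275. ]
scene top [675.1  61.5 275. ]
[[ 1.  -0.   0.3]
 [-0.3  0.   1. ]
 [-0.  -1.   0. ]] [ 0.1 -0.2 -0.5] 1.0054366625846884
```

```bash
cat >> h.py <<'E'
from scipy.spatial.transform import Rotation as Ro
def st():
    s=ctrl.sense();q=s['ee_rot'];return s,np.array(s['eef_pos']),Ro.from_quat([q[1],q[2],q[3],q[0]]).as_matrix()
def go(*targets,zdir=None):
    s,p,M=st();np.set_printoptions(precision=1,suppress=True)
    print('t',round(s['time_s'],2),'pos',p,'z',np.round(M[:,2],3),'y',np.round(M[:,1],3),'j',np.round(s['joints'],2),'F',np.round(s['force'],1),'g',round(s['grip_width'],2))
    for t in targets: print(t,'dp',M.T@(np.array(t,float)-p))
    if zdir is not None:
        a=np.arctan2(M[1,2],M[0,2])-np.arctan2(zdir[1],zdir[0]);print('roll',(a+np.pi)%(2*np.pi)-np.pi)
E
python3 -c "
from h import *
go((350,60,253),zdir=(1,0))"
```

```text
t 1.1 pos [147.5 503.9 253.3] z [0.3 1.  0. ] y [-0.  0. -1.] j [ 1.1  0.3  1.5  0.   1.3 -0.2] F [ 0.1 -0.2 -0.5] g 1.01
(350, 60, 253) dp [ 319.     0.3 -369.1]
roll 1.2860328777259564
```

```bash
python3 -m crank '[{"dp":[32,0,-37],"roll":0.1,"gripper":130},{"dp":[64,0,-74],"roll":0.2,"gripper":130},{"dp":[89,0,-103],"roll":0.3,"gripper":130},{"dp":[115,0,-133],"roll":0.4,"gripper":130},{"dp":[140,0,-162],"roll":0.5,"gripper":130},{"dp":[166,0,-192],"roll":0.6,"gripper":130},{"dp":[191,0,-221],"roll":0.7,"gripper":130},{"dp":[217,0,-251],"roll":0.8,"gripper":130},{"dp":[242,0,-280],"roll":0.9,"gripper":130},{"dp":[255,0,-295],"roll":1.0,"gripper":130}]'; python3 -c "
from h import *
go((350,60,253),(548,60,253),zdir=(1,0))"
```

```text
time_s: 1.93
eef_pos: [310.3, 146.3, 253.6]
ee_rot: [0.565, -0.564, 0.425, -0.426]
force: [-0.0, 0.6, -0.3]
grip_width: 0.488
t 1.93 pos [310.3 146.3 253.6] z [1.  0.3 0. ] y [ 0. -0. -1.] j [ 0.1 -0.1  2.  -0.   1.3 -0.2] F [-0.   0.6 -0.3] g 0.49
(350, 60, 253) dp [93.9  0.6 14.4]
(548, 60, 253) dp [148.3   0.9 204.8]
roll 0.2785781964491689
```

```bash
python3 -m crank '[{"dp":[18,0,25],"roll":0.07,"gripper":130},{"dp":[37,0,51],"roll":0.14,"gripper":130},{"dp":[56,0,77],"roll":0.21,"gripper":130},{"dp":[74,0,102],"roll":0.28,"gripper":130},{"dp":[93,0,128],"roll":0.28,"gripper":130},{"dp":[112,0,154],"roll":0.28,"gripper":130},{"dp":[130,0,180],"roll":0.28,"gripper":130},{"dp":[148,0,205],"roll":0.28,"gripper":130},{"dp":[148,0,205],"roll":0.28,"gripper":130},{"dp":[148,0,205],"roll":0.28,"gripper":130}]'; python3 - <<'E'
from h import *
go((548,70,90),(548,100,90),zdir=(1,0))
w=eyes.capture('wrist'); save(w,'w',s=1.2)
E
```

```text
time_s: 2.77
eef_pos: [548.3, 64.4, 252.5]
ee_rot: [-0.501, 0.502, -0.499, 0.498]
force: [-0.6, 0.5, -0.2]
grip_width: 0.487
t 2.77 pos [548.3  64.4 252.5] z [ 1.  0. -0.] y [-0.  0. -1.] j [-0.1  0.4  1.4  0.   1.4 -0.1] F [-0.6  0.5 -0.2] g 0.49
(548, 70, 90) dp [ -5.5 162.5  -0.1]
(548, 100, 90) dp [-35.5 162.5   0.1]
roll 0.005066913011952501
```

View pics/w.png

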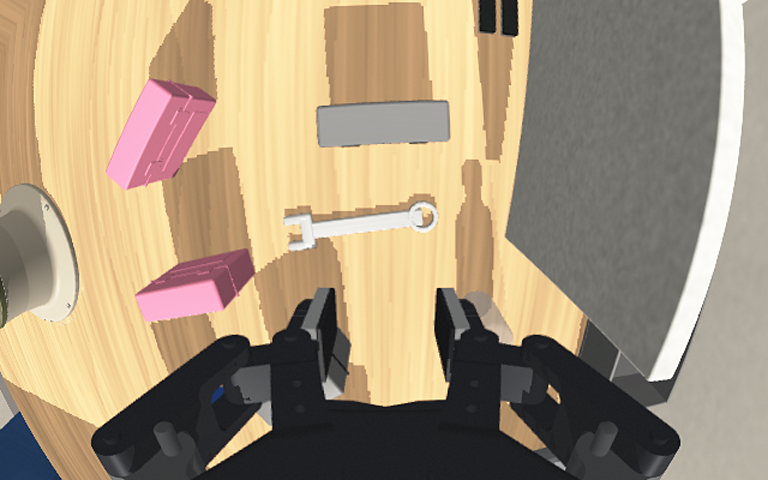

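The wrist view looks straight down. The case's top edge quad is at (318,107), (447,100), (449,139), (319,147). The spanner lies in front of it at (285–438, 200–248), and the bench behind is clear.

```bash
cat >> h.py <<'E'
def fish(p,uv,z):
    R=np.array(p['R']);o=-R.T@np.array(p['t']);d=np.array([uv[0]-p['cx'],uv[1]-p['cy']]);r=np.hypot(*d);th=r/p['fx']
    v=R.T@np.array([np.sin(th)*d[0]/r,np.sin(th)*d[1]/r,np.cos(th)]);return o+v*(z-o[2])/v[2]
E
python3 - <<'E'
from h import *
np.set_printoptions(precision=1,suppress=True)
w=eyes.capture('wrist')
for u in [(318,107),(447,100),(449,139),(319,147)]: print(fish(w,(u[0]/1.2,u[1]/1.2),95))
for u in [(285,215),(438,215),(507,236)]: print(fish(w,(u[0]/1.2,u[1]/1.2),5 if u[0]<500 else 55))
E
```

```text
[497.9 156.2  95. ]
[593.4 161.8  95. ]
[595.4 132.4  95. ]
[498.3 125.9  95. ]
[444.1  53.7   5. ]
[601.9  54.1   5. ]
[660.4  46.4  55. ]
```

```bash
python3 -m crank '[{"dp":[-10,25,1],"roll":-0.06,"gripper":130},{"dp":[-20,50,2],"roll":-0.06,"gripper":130},{"dp":[-20,75,2],"roll":-0.06,"gripper":130},{"dp":[-20,100,2],"roll":-0.06,"gripper":130},{"dp":[-20,120,2],"roll":-0.06,"gripper":130},{"dp":[-20,140,2],"roll":-0.06,"gripper":130},{"dp":[-20,155,2],"roll":-0.06,"gripper":130},{"dp":[-20,162,2],"roll":-0.06,"gripper":130},{"dp":[-20,162,2],"roll":-0.06,"gripper":130},{"dp":[-20,162,2],"roll":-0.06,"gripper":130}]'; python3 - <<'E'
from h import *
go((548,112,90),(545,160,90),(543,190,90),zdir=(1,0.062))
b=eyes.capture('side'); save(b,'d',(255,110,415,230),4)
E
```

```text
time_s: 3.7
eef_pos: [549.7, 85.2, 92.2]
ee_rot: [0.517, -0.516, 0.483, -0.483]
force: [0.6, 1.6, 0.5]
grip_width: 0.492
t 3.7 pos [549.7  85.2  92.2] z [1.  0.1 0. ] y [ 0. -0. -1.] j [-0.1  0.6  1.6  0.   1.  -0.1] F [0.6 1.6 0.5] g 0.49
(548, 112, 90) dp [-26.8   2.2   0.1]
(545, 160, 90) dp [-74.9   2.2   0.3]
(543, 190, 90) dp [-105.     2.2    0.3]
roll 0.004463369778207049
```

View pics/d.png

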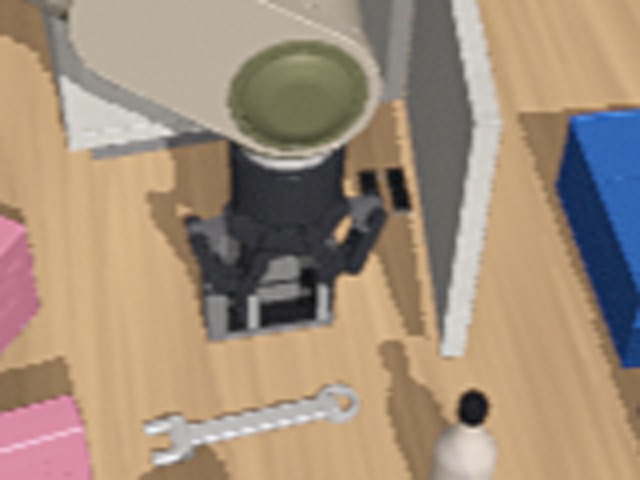

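The fingertips stand just in front of the case, clear of the spanner and the door. I'll push gently now.

```bash
python3 -m crank '[{"dp":[-6,0,0],"gripper":130},{"dp":[-12,0,0],"gripper":130},{"dp":[-18,0,0],"gripper":130},{"dp":[-22,0,0],"gripper":130},{"dp":[-25,0,0],"gripper":130},{"dp":[-28,0,0],"gripper":130},{"dp":[-31,0,0],"gripper":130},{"dp":[-34,0,0],"gripper":130},{"dp":[-37,0,0],"gripper":130},{"dp":[-40,0,0],"gripper":130}]'; python3 - <<'E'
from h import *
go((548,150,92))
w=eyes.capture('wrist'); save(w,'e',(180,40,460,330),2)
E
```

```text
t 3.75 pos [550.   85.1  92.6] z [1.  0.1 0. ] y [ 0. -0. -1.] j [-0.1  0.6  1.6  0.   1.  -0.1] F [ 0.   0.7 -0.5] g 0.49
(548, 150, 92) dp [-64.9   0.6   2.3]$[0]: bad value
```

View pics/e.png

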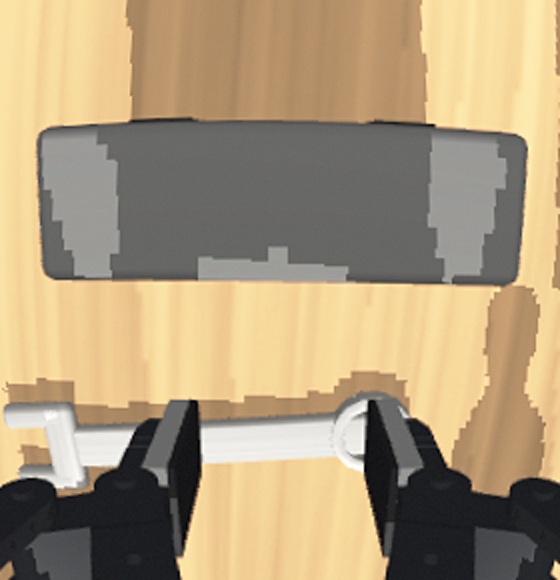

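The call was refused because roll is required in every row. The picture shows the fingers centred and parallel to the case, whose top is at crop (40–525, 125–285). I'll repeat it with roll.

```bash
python3 -m crank '[{"dp":[-6,0,0],"roll":0,"gripper":130},{"dp":[-12,0,0],"roll":0,"gripper":130},{"dp":[-18,0,0],"roll":0,"gripper":130},{"dp":[-22,0,0],"roll":0,"gripper":130},{"dp":[-25,0,0],"roll":0,"gripper":130},{"dp":[-28,0,0],"roll":0,"gripper":130},{"dp":[-31,0,0],"roll":0,"gripper":130},{"dp":[-34,0,0],"roll":0,"gripper":130},{"dp":[-37,0,0],"roll":0,"gripper":130},{"dp":[-40,0,0],"roll":0,"gripper":130}]'; python3 - <<'E'
from h import *
go((548,150,92))
w=eyes.capture('wrist'); save(w,'e2',(180,40,460,330),2)
E
```

```text
time_s: 4.63
eef_pos: [547.1, 125.0, 91.3]
ee_rot: [0.516, -0.516, 0.483, -0.483]
force: [0.3, 1.0, 1.3]
grip_width: 0.489
t 4.63 pos [547.1 125.   91.3] z [1.  0.1 0. ] y [ 0. -0. -1.] j [ 0.   0.6  1.6 -0.   1.  -0.1] F [0.3 1.  1.3] g 0.49
(548, 150, 92) dp [-24.9  -0.7   2.5]
```

View pics/e2.png

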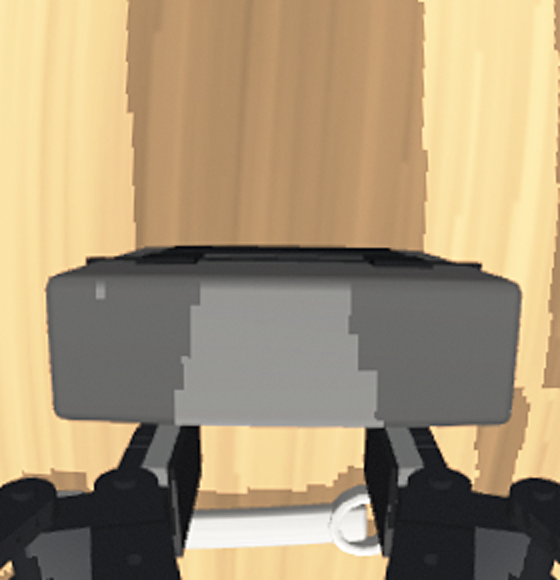

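The fingers are just reaching the case, which is upright with its top at crop (48–520, 275–425). I'll continue slowly.

```bash
python3 -m crank '[{"dp":[-2,0,0],"roll":0,"gripper":130},{"dp":[-4,0,0],"roll":0,"gripper":130},{"dp":[-6,0,0],"roll":0,"gripper":130},{"dp":[-8,0,0],"roll":0,"gripper":130},{"dp":[-10,0,0],"roll":0,"gripper":130},{"dp":[-12,0,0],"roll":0,"gripper":130},{"dp":[-14,0,0],"roll":0,"gripper":130},{"dp":[-16,0,0],"roll":0,"gripper":130},{"dp":[-18,0,0],"roll":0,"gripper":130},{"dp":[-18,0,0],"roll":0,"gripper":130}]'; python3 - <<'E'
from h import *
go((548,150,92))
b=eyes.capture('side');w=eyes.capture('wrist')
f=lambda i:cv2.resize(i,(400,400),interpolation=cv2.INTER_CUBIC)
cv2.imwrite('pics/g.png',np.hstack([f(w['color'][40:320,180:460,::-1]),f(b['color'][120:240,275:395,::-1])]))
E
```

```text
time_s: 5.52
eef_pos: [545.8, 143.2, 91.3]
ee_rot: [0.516, -0.516, 0.483, -0.483]
force: [0.9, -0.5, 0.1]
grip_width: 0.491
t 5.52 pos [545.8 143.2  91.3] z [ 1.   0.1 -0. ] y [-0.  0. -1.] j [ 0.1  0.6  1.6  0.   1.  -0. ] F [ 0.9 -0.5  0.1] g 0.49
(548, 150, 92) dp [-6.6 -0.7  2.7]
```

View pics/g.png

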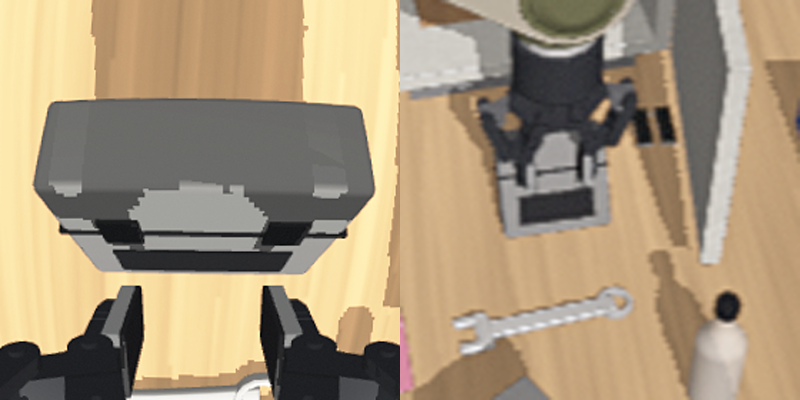

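The case is tilting away: its front face shows below the top, and the bottom edge has lifted. I'll continue past balance.

```bash
python3 -m crank '[{"dp":[-2,0,0],"roll":0,"gripper":130},{"dp":[-4,0,0],"roll":0,"gripper":130},{"dp":[-6,0,0],"roll":0,"gripper":130},{"dp":[-8,0,0],"roll":0,"gripper":130},{"dp":[-10,0,0],"roll":0,"gripper":130},{"dp":[-12,0,0],"roll":0,"gripper":130},{"dp":[-14,0,0],"roll":0,"gripper":130},{"dp":[-16,0,0],"roll":0,"gripper":130},{"dp":[-16,0,0],"roll":0,"gripper":130},{"dp":[-16,0,0],"roll":0,"gripper":130}]'; python3 - <<'E'
from h import *
go((548,110,240),(580,-40,240))
b=eyes.capture('side');w=eyes.capture('wrist')
f=lambda i:cv2.resize(i,(400,400),interpolation=cv2.INTER_CUBIC)
cv2.imwrite('pics/i.png',np.hstack([f(w['color'][40:320,180:460,::-1]),f(b['color'][120:240,275:395,::-1])]))
E
```

```text
time_s: 6.45
eef_pos: [544.8, 158.9, 91.3]
ee_rot: [0.516, -0.516, 0.483, -0.483]
force: [0.4, 0.2, -0.7]
grip_width: 0.49
t 6.45 pos [544.8 158.9  91.3] z [1.  0.1 0. ] y [ 0.  0. -1.] j [0.1 0.6 1.6 0.  1.  0. ] F [ 0.4  0.2 -0.7] g 0.49
(548, 110, 240) dp [  49.  -148.7   -0. ]
(580, -40, 240) dp [ 200.8 -148.7   22. ]
```

View pics/i.png

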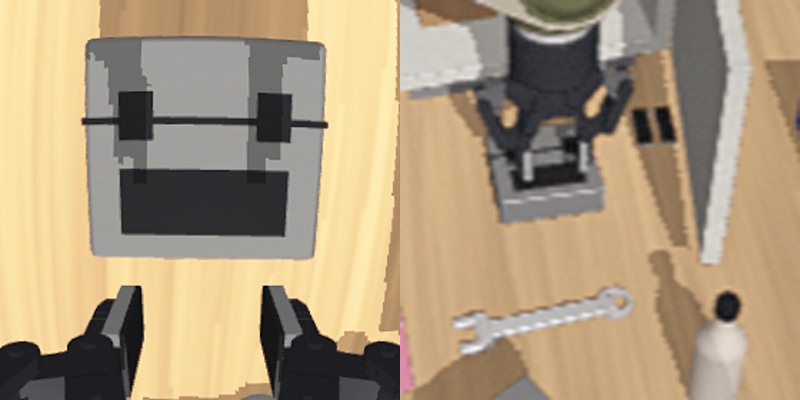

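The case lies flat. The wrist view shows the full face at (88–325, 40–258), and the side view agrees. Next I retreat up and go around the door's free edge, above the lube bottle.

```bash
python3 -m crank '[{"dp":[6,-20,0],"roll":0,"gripper":255},{"dp":[16,-50,0],"roll":0,"gripper":255},{"dp":[30,-80,0],"roll":0,"gripper":255},{"dp":[45,-110,0],"roll":0,"gripper":255},{"dp":[65,-135,3],"roll":0,"gripper":255},{"dp":[95,-155,7],"roll":0,"gripper":255},{"dp":[130,-160,12],"roll":0,"gripper":255},{"dp":[165,-160,17],"roll":0,"gripper":255},{"dp":[200,-160,20],"roll":0,"gripper":255},{"dp":[215,-160,22],"roll":0,"gripper":255}]'; python3 - <<'E'
from h import *
go((715,-50,250),(718,110,250),zdir=(1,0))
E
```

```text
time_s: 7.38
eef_pos: [581.1, -58.2, 251.2]
ee_rot: [-0.515, 0.516, -0.484, 0.484]
force: [0.5, 0.5, 0.1]
grip_width: 0.001
t 7.38 pos [581.1 -58.2 251.2] z [1.  0.1 0. ] y [ 0. -0. -1.] j [-0.3  0.5  1.3 -0.   1.4 -0.4] F [0.5 0.5 0.1] g 0.0
(715, -50, 250) dp [  0.3   1.2 134.2]
(718, 110, 250) dp [-159.2    1.1  147.2]
roll 0.0629832704391835
```

```bash
python3 -m crank '[{"dp":[0,0,30],"roll":0,"gripper":255},{"dp":[0,0,60],"roll":0,"gripper":255},{"dp":[0,0,90],"roll":0,"gripper":255},{"dp":[0,0,120],"roll":0,"gripper":255},{"dp":[-5,0,138],"roll":0,"gripper":255},{"dp":[-35,0,141],"roll":0,"gripper":255},{"dp":[-70,0,143],"roll":0,"gripper":255},{"dp":[-105,0,145],"roll":0,"gripper":255},{"dp":[-140,0,146],"roll":0,"gripper":255},{"dp":[-159,0,147],"roll":0,"gripper":255}]'; python3 - <<'E'
from h import *
go((718,110,250),zdir=(1,0))
a=eyes.capture('scene');b=eyes.capture('side');w=eyes.capture('wrist')
f=lambda i:cv2.resize(i,(400,400),interpolation=cv2.INTER_CUBIC)
cv2.imwrite('pics/k.png',np.hstack([f(w['color'][0:400,120:520,::-1]),f(b['color'][100:240,270:410,::-1])]))
for n in ('hinge','door_edge'):
    A=models.spot_point(a,n);B=models.spot_point(b,n)
    print(n,A[:2],B[:2]); 
    if A and B: print(tri([a,b],[A[0]['centre'],B[0]['centre']]))
E
```

```text
time_s: 8.22
eef_pos: [716.4, 118.5, 251.1]
ee_rot: [0.517, -0.517, 0.483, -0.482]
force: [0.5, -0.7, 0.0]
grip_width: 0.003
t 8.22 pos [716.4 118.5 251.1] z [ 1.   0.1 -0. ] y [-0.  0. -1.] j [ 0.   0.8  0.7  0.   1.6 -0.1] F [ 0.5 -0.7  0. ] g 0.0
(718, 110, 250) dp [8.6 1.1 1. ]
roll 0.06907917061896596
hinge [{'centre': [327.0, 292.6], 'confidence': 0.75}] [{'centre': [357.1, 109.7], 'confidence': 0.97}]
[685.5 325.6 155.2]
door_edge [] [{'centre': [380.8, 140.1], 'confidence': 0.61}]
```

View pics/k.png

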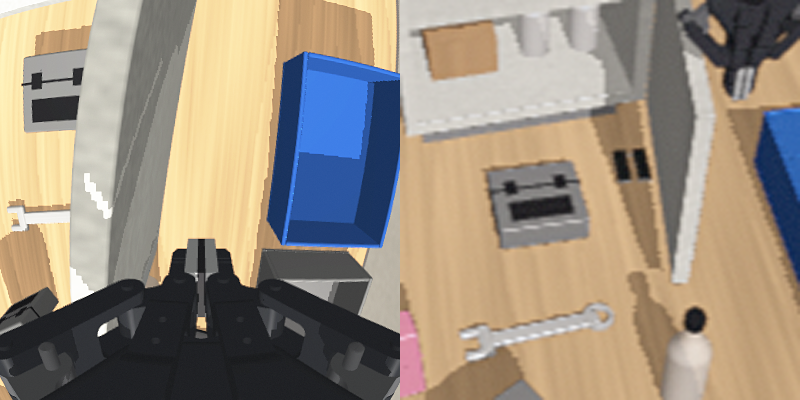

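The case lies flat and unshifted at side crop (487–588, 160–248). The closed fingers stand behind the door, about 18 mm from its outer face, and the spanner, pads and lube are undisturbed. Now I'll compute the arc.

```bash
cat >> h.py <<'E'
def arc(ths,r=215,d=14,H=(686,328),psi=0.085,z=258):
    s,p,M=st();go()
    for th in ths:
        a=np.pi+psi+th;u=np.array([np.cos(a),np.sin(a)]);n=np.array([-u[1],u[0]])
        X=np.r_[np.array(H)+r*u+(16+d)*n,z];print(round(th,3),np.round(X),np.round(M.T@(X-p)))
E
python3 -c "
from h import *
arc([1.5,1.46,1.42,1.38,1.34,1.3,1.26,1.22,1.18,1.14])"
```

```text
t 8.57 pos [717.3 112.7 251.2] z [ 1.   0.1 -0. ] y [-0. -0. -1.] j [-0.   0.8  0.7 -0.   1.6 -0.1] F [-0.2  0.  -0.1] g 0.0
1.5 [719. 113. 258.] [-1. -7.  2.]
1.46 [710. 112. 258.] [-0. -7. -7.]
1.42 [702. 111. 258.] [  0.  -7. -16.]
1.38 [693. 111. 258.] [  0.  -7. -24.]
1.34 [684. 111. 258.] [ -0.  -7. -33.]
1.3 [676. 111. 258.] [ -1.  -7. -42.]
1.26 [667. 112. 258.] [ -2.  -7. -50.]
1.22 [658. 113. 258.] [ -4.  -7. -59.]
1.18 [650. 114. 258.] [ -6.  -7. -67.]
1.14 [641. 116. 258.] [ -8.  -7. -76.]
```

```bash
python3 -m crank '[{"dp":[0,-7,-4],"roll":0,"gripper":255},{"dp":[0,-7,-8],"roll":0,"gripper":255},{"dp":[0,-7,-16],"roll":0,"gripper":255},{"dp":[0,-7,-24],"roll":0,"gripper":255},{"dp":[0,-7,-33],"roll":0,"gripper":255},{"dp":[-1,-7,-42],"roll":0,"gripper":255},{"dp":[-2,-7,-50],"roll":0,"gripper":255},{"dp":[-4,-7,-59],"roll":0,"gripper":255},{"dp":[-6,-7,-67],"roll":0,"gripper":255},{"dp":[-8,-7,-76],"roll":0,"gripper":255}]';python3 -c "
from h import *
arc([1.1,1.06,1.02,.98,.94,.9,.86,.82,.78,.74])"
```

```text
time_s: 9.4
eef_pos: [640.2, 116.8, 259.1]
ee_rot: [0.517, -0.516, 0.483, -0.484]
force: [0.4, 0.5, 0.7]
grip_width: 0.001
t 9.4 pos [640.2 116.8 259.1] z [1.  0.1 0. ] y [ 0.  0. -1.] j [ 0.   0.6  1.1  0.   1.5 -0.1] F [0.4 0.5 0.7] g 0.0
1.1 [633. 118. 258.] [-1.  1. -7.]
1.06 [625. 120. 258.] [ -4.   1. -15.]
1.02 [616. 122. 258.] [ -7.   1. -24.]
0.98 [608. 125. 258.] [-11.   1. -32.]
0.94 [600. 129. 258.] [-15.   1. -39.]
0.9 [592. 132. 258.] [-19.   1. -47.]
0.86 [584. 136. 258.] [-23.   1. -54.]
0.82 [577. 140. 258.] [-28.   1. -62.]
0.78 [569. 145. 258.] [-33.   1. -69.]
0.74 [562. 150. 258.] [-38.   1. -76.]
```

```bash
python3 -m crank '[{"dp":[-1,0,-7],"roll":0,"gripper":255},{"dp":[-4,0,-15],"roll":0,"gripper":255},{"dp":[-7,0,-24],"roll":0,"gripper":255},{"dp":[-11,0,-32],"roll":0,"gripper":255},{"dp":[-15,0,-39],"roll":0,"gripper":255},{"dp":[-19,0,-47],"roll":0,"gripper":255},{"dp":[-23,0,-54],"roll":0,"gripper":255},{"dp":[-28,0,-62],"roll":0,"gripper":255},{"dp":[-33,0,-69],"roll":0,"gripper":255},{"dp":[-38,0,-76],"roll":0,"gripper":255}]';python3 - <<'E'
from h import *
arc([.7,.66,.62,.58,.54,.5,.46,.42,.38,.34])
a=eyes.capture('scene');b=eyes.capture('side')
A=models.spot_point(a,'door_edge');B=models.spot_point(b,'door_edge');print(A[:2],B[:2])
for p,L in((a,A),(b,B)):
    for r in L[:2]: print(onz(p,r['centre'],275))
w=eyes.capture('wrist')
f=lambda i:cv2.resize(i,(400,400),interpolation=cv2.INTER_CUBIC)
cv2.imwrite('pics/m.png',np.hstack([f(w['color'][0:400,120:520,::-1]),f(b['color'][60:240,230:410,::-1])]))
E
```

```text
time_s: 10.23
eef_pos: [561.7, 150.3, 258.5]
ee_rot: [0.516, -0.516, 0.483, -0.483]
force: [1.7, -0.5, 1.7]
grip_width: 0.002
t 10.23 pos [561.7 150.3 258.5] z [1.  0.1 0. ] y [ 0.  0. -1.] j [ 0.1  0.4  1.3 -0.   1.4 -0. ] F [ 1.7 -0.5  1.7] g 0.0
0.7 [555. 155. 258.] [-5.  0. -6.]
0.66 [548. 160. 258.] [-11.   0. -13.]
0.62 [542. 166. 258.] [-17.   0. -19.]
0.58 [535. 172. 258.] [-23.   0. -25.]
0.54 [529. 178. 258.] [-30.   0. -31.]
0.5 [523. 184. 258.] [-36.   0. -36.]
0.46 [518. 191. 258.] [-43.   0. -41.]
0.42 [512. 198. 258.] [-51.   0. -46.]
0.38 [507. 205. 258.] [-58.   0. -51.]
0.34 [502. 212. 258.] [-65.   0. -55.]
[{'centre': [341.5, 189.1], 'confidence': 0.95}] [{'centre': [306.7, 128.8], 'confidence': 0.55}]
[508.7 121.4 275. ]
[504.2 111.9 275. ]
```

View pics/m.png

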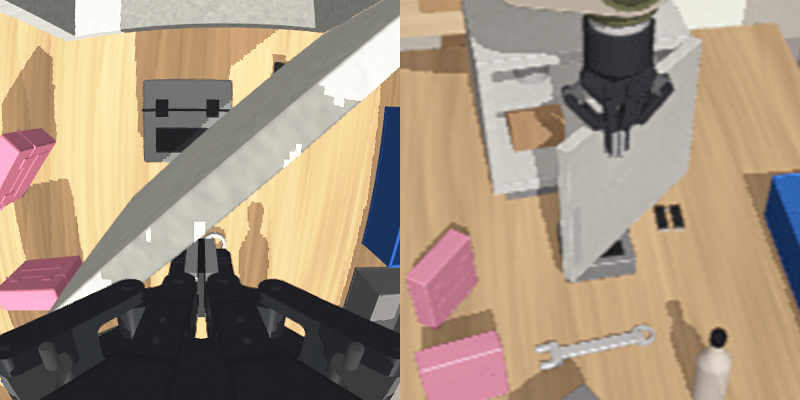

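The door follows the fingers, at about 0.75 rad, and passes over the flat case. Nothing else has moved. I'll continue.

```bash
python3 -m crank '[{"dp":[-5,0,-6],"roll":0,"gripper":255},{"dp":[-11,0,-13],"roll":0,"gripper":255},{"dp":[-17,0,-19],"roll":0,"gripper":255},{"dp":[-23,0,-25],"roll":0,"gripper":255},{"dp":[-30,0,-31],"roll":0,"gripper":255},{"dp":[-36,0,-36],"roll":0,"gripper":255},{"dp":[-43,0,-41],"roll":0,"gripper":255},{"dp":[-51,0,-46],"roll":0,"gripper":255},{"dp":[-58,0,-51],"roll":0,"gripper":255},{"dp":[-65,0,-55],"roll":0,"gripper":255}]';python3 - <<'E'
from h import *
arc([.31,.28,.25,.22,.2,.18,.16,.14,.12,.1],d=13)
E
```

```text
time_s: 11.32
eef_pos: [502.6, 211.9, 258.3]
ee_rot: [-0.516, 0.516, -0.483, 0.483]
force: [0.4, -0.5, 0.2]
grip_width: -0.002
t 11.32 pos [502.6 211.9 258.3] z [ 1.   0.1 -0. ] y [-0. -0. -1.] j [ 0.2  0.3  1.4 -0.   1.4  0.1] F [ 0.4 -0.5  0.2] g -0.0
0.31 [499. 218. 258.] [-7.  0. -3.]
0.28 [496. 224. 258.] [-13.   0.  -6.]
0.25 [492. 230. 258.] [-19.   0.  -9.]
0.22 [490. 236. 258.] [-25.   0. -11.]
0.2 [488. 240. 258.] [-29.   0. -13.]
0.18 [486. 244. 258.] [-33.   0. -14.]
0.16 [484. 248. 258.] [-37.   0. -16.]
0.14 [483. 252. 258.] [-41.   0. -17.]
0.12 [481. 256. 258.] [-45.   0. -18.]
0.1 [480. 260. 258.] [-49.   0. -19.]
```

```bash
python3 -m crank '[{"dp":[-7,0,-3],"roll":0,"gripper":255},{"dp":[-13,0,-6],"roll":0,"gripper":255},{"dp":[-19,0,-9],"roll":0,"gripper":255},{"dp":[-25,0,-11],"roll":0,"gripper":255},{"dp":[-29,0,-13],"roll":0,"gripper":255},{"dp":[-33,0,-14],"roll":0,"gripper":255},{"dp":[-37,0,-16],"roll":0,"gripper":255},{"dp":[-41,0,-17],"roll":0,"gripper":255},{"dp":[-44,0,-18],"roll":0,"gripper":255},{"dp":[-47,0,-19],"roll":0,"gripper":255}]';python3 - <<'E'
from h import *
arc([.1,.08,.06,.04,.02,0,-.02,-.04],d=13)
E
python3 -m crank '[{"dp":[-2,0,0],"roll":0,"gripper":255},{"dp":[-4,0,-1],"roll":0,"gripper":255},{"dp":[-6,0,-1],"roll":0,"gripper":255},{"dp":[-8,0,-2],"roll":0,"gripper":255},{"dp":[-10,0,-2],"roll":0,"gripper":255},{"dp":[-12,0,-3],"roll":0,"gripper":255},{"dp":[-14,0,-3],"roll":0,"gripper":255},{"dp":[-16,0,-3],"roll":0,"gripper":255},{"dp":[-17,0,-3],"roll":0,"gripper":255},{"dp":[-18,0,-3],"roll":0,"gripper":255}]'
python3 - <<'E'
from h import *
arc([.04,.02,0,-.02,-.04],d=13)
E
```

```text
time_s: 12.15
eef_pos: [481.1, 257.1, 258.3]
ee_rot: [-0.516, 0.516, -0.483, 0.483]
force: [0.2, -0.5, 0.2]
grip_width: -0.004
t 12.15 pos [481.1 257.1 258.3] z [1.  0.1 0. ] y [ 0. -0. -1.] j [ 0.3  0.3  1.4 -0.   1.4  0.2] F [ 0.2 -0.5  0.2] g -0.0
0.1 [480. 260. 258.] [-3.  0. -1.]
0.08 [479. 264. 258.] [-7.  0. -2.]
0.06 [477. 268. 258.] [-11.   0.  -3.]
0.04 [476. 272. 258.] [-16.   0.  -4.]
0.02 [475. 277. 258.] [-20.   0.  -5.]
0 [474. 281. 258.] [-24.   0.  -5.]
-0.02 [473. 285. 258.] [-28.   0.  -6.]
-0.04 [473. 289. 258.] [-33.   0.  -6.]
time_s: 12.98
eef_pos: [477.0, 274.7, 258.3]
ee_rot: [-0.516, 0.516, -0.483, 0.483]
force: [-0.7, -0.7, 0.7]
grip_width: -0.001
t 12.98 pos [477.  274.7 258.3] z [ 1.   0.1 -0. ] y [-0. -0. -1.] j [0.3 0.4 1.4 0.  1.4 0.2] F [-0.7 -0.7  0.7] g -0.0
0.04 [476. 272. 258.] [ 2.  0. -1.]
0.02 [475. 277. 258.] [-2.  0. -2.]
0 [474. 281. 258.] [-6.  0. -2.]
-0.02 [473. 285. 258.] [-11.   0.  -3.]
-0.04 [473. 289. 258.] [-15.   0.  -3.]
```

Now I'll make slow 1 mm steps until contact force shows.

```bash
python3 -m crank '[{"dp":[-1,0,0],"roll":0,"gripper":255},{"dp":[-2,0,0],"roll":0,"gripper":255},{"dp":[-3,0,0],"roll":0,"gripper":255},{"dp":[-4,0,0],"roll":0,"gripper":255},{"dp":[-5,0,0],"roll":0,"gripper":255},{"dp":[-6,0,0],"roll":0,"gripper":255},{"dp":[-7,0,0],"roll":0,"gripper":255},{"dp":[-8,0,0],"roll":0,"gripper":255}]'
python3 -m crank '[{"dp":[-1,0,0],"roll":0,"gripper":255},{"dp":[-2,0,0],"roll":0,"gripper":255},{"dp":[-3,0,0],"roll":0,"gripper":255},{"dp":[-4,0,0],"roll":0,"gripper":255}]'
```

```text
time_s: 13.65
eef_pos: [476.8, 277.0, 258.4]
ee_rot: [-0.512, 0.52, -0.481, 0.486]
force: [-4.9, -41.0, 7.2]
grip_width: 0.001
time_s: 13.98
eef_pos: [476.8, 277.2, 258.4]
ee_rot: [-0.509, 0.522, -0.48, 0.489]
force: [-7.5, -64.9, 12.0]
grip_width: -0.004
```

```bash
python3 - <<'E'
from h import *
go()
a=eyes.capture('scene')
for r in models.spot_point(a,'door_edge')[:2]: print(r,onz(a,r['centre'],275))
for X in ((686-280*np.cos(.085)+16*.085,328-280*np.sin(.085)-16,275),): print(proj(a,X))
E
```

```text
t 13.98 pos [476.8 277.2 258.4] z [ 1.   0.1 -0. ] y [-0. -0. -1.] j [ 0.3  0.4  1.4 -0.   1.4  0.3] F [ -7.5 -64.9  12. ] g -0.0
[np.float64(408.0519917090145), np.float64(210.8924454795793)]
```

The stop is firm: 65 N and no further motion. I'll back off gently and retreat.

```bash
python3 -m crank '[{"dp":[2,0,0],"roll":0,"gripper":255},{"dp":[4,0,0],"roll":0,"gripper":255},{"dp":[7,0,0],"roll":0,"gripper":255},{"dp":[10,0,0],"roll":0,"gripper":255},{"dp":[15,0,0],"roll":0,"gripper":255},{"dp":[25,0,0],"roll":0,"gripper":255},{"dp":[50,0,0],"roll":0,"gripper":255},{"dp":[80,-20,-10],"roll":0,"gripper":255},{"dp":[110,-30,-30],"roll":0,"gripper":255},{"dp":[140,-40,-60],"roll":0,"gripper":255}]'
python3 -m crank '[{"dp":[30,0,-20],"roll":0,"gripper":255},{"dp":[50,0,-40],"roll":0,"gripper":255},{"dp":[60,0,-60],"roll":0,"gripper":255},{"dp":[60,0,-60],"roll":0,"gripper":255}]'
python3 - <<'E'
from h import *
go()
a=eyes.capture('scene');b=eyes.capture('side')
for n in ('door_edge','case_center','other_case_center','lube','pads','spanner'): print(n,[(np.round(r['centre']),round(r['confidence'],2)) for p in(a,b) for r in models.spot_point(p,n)[:2]])
cv2.imwrite('pics/z.png',np.hstack([cv2.resize(i,(400,500),interpolation=cv2.INTER_CUBIC) for i in (a['color'][150:350,250:410,::-1],b['color'][40:290,215:415,::-1])]))
E
```

```text
time_s: 14.92
eef_pos: [426.9, 142.7, 298.1]
ee_rot: [0.516, -0.516, 0.483, -0.483]
force: [1.3, -1.1, 0.4]
grip_width: -0.004
time_s: 15.25
eef_pos: [368.7, 79.0, 298.2]
ee_rot: [0.516, -0.516, 0.483, -0.484]
force: [-0.8, 0.2, -0.0]
grip_width: 0.002
t 15.25 pos [368.7  79.  298.2] z [1.  0.1 0. ] y [ 0. -0. -1.] j [-0.1 -0.1  1.8 -0.   1.4 -0.2] F [-0.8  0.2 -0. ] g 0.0
door_edge [(array([268.,  93.]), 0.89)]
case_center [(array([237., 235.]), 0.6), (array([318., 172.]), 0.95)]
other_case_center [(array([283., 176.]), 0.91), (array([311., 195.]), 0.73), (array([304., 256.]), 0.91), (array([249., 187.]), 0.91)]
lube [(array([272., 238.]), 0.6), (array([368., 240.]), 0.73)]
pads [(array([330., 291.]), 0.63), (array([320., 308.]), 0.61), (array([356., 159.]), 0.57)]
spanner [(array([321., 240.]), 0.68), (array([314., 216.]), 0.91)]
```

View pics/z.png

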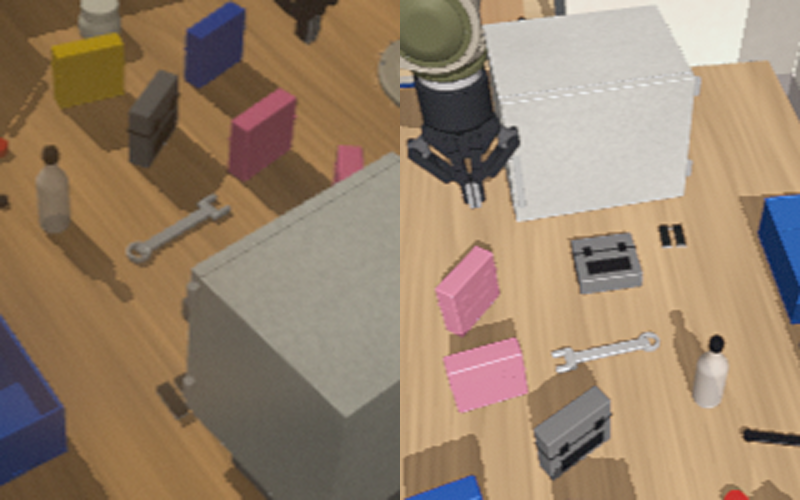

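The door is flush with the cabinet in both views. The case lies flat at side crop (607,262), the second case still stands at (573,435), and the spanner, pads and lube are in place.

```bash
python3 -c "
from rig import ctrl
print(ctrl.finish_job())"
```

```text
the job is handed in; nothing more can be done
None
```

I tipped the grey case over with two half-open fingertips so that it lies flat where it stood. I then went round the door's free edge, pushed the door shut slowly with closed fingers, backed off and handed the job in at about 15 s.

- **Final pictures:** the door is flush with the cabinet front and the case lies flat. The second case is still standing, and the spanner, pads and lube look unmoved. I did not check the tub, tyre lever and hanger tool closely at the end.
- **Door closing force:** I pressed on for a few millimetres after the door met its stop, so the wrist force rose to about 65 N before I backed off. That is under the 120 N wrist limit. I believe only the fingertips were touching, but I could not confirm that the gripper's body was clear. If it was pressing too, that would have passed the 40 N limit.
- **Checks that disagreed:**
  - The first push command was refused because the roll value was missing; nothing moved.
  - The network did not find the door edge in the scene picture just after closing. Later it gave only one, in the side picture, so I judged the door shut from the contact force and the pictures.

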